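# Jack up the oiled slab at its tape mark and hold it

### The job

Set the toe jack squarely against the walnut slab, its foot flat on the bench and its saddle in under the slab's edge at the strip of masking tape. Then pump the jack's handle until the underside at the tape is at least 15 mm above where it rested, and finish while you are still holding the handle pressed right down, so that a helper can slip a drying stand in. The slab is wet with oil: raise it only by the pump handle, without touching the slab or lifting the jack's bar by hand, keep the slab in its place on the bearers, and leave the other things on the bench alone.

Things in the scene. Friction and masses are not known exactly. Their poses are not given: they have to be found in the camera images.
- slab: walnut table top, 300 mm (its x) by 460 mm (its y), 38 mm thick, 2.5 to 3.9 kg, loose on two bearers, far corners clipped. Origin: middle of its straight front edge (towards the robot), at the underside, 45 mm above the bench at rest; +x points in across the slab, away from the robot. A 36 mm wide strip of masking tape crosses that edge at its middle and runs 50 mm onto the top.
- lift_point (a point): the marked lift point: on the slab's underside below the tape, 20 mm in from the front edge, 45 mm above the bench at rest. Axes as the slab's.
- bearers: two 45 x 45 x 400 mm softwood bearers fixed on the bench under the slab, parallel to its front edge; the front one's near face is about 82 mm in from that edge, with free space under the slab before it. Origin on the bench, within 17 mm of below the slab's origin at the start.
- jack: grey ratchet toe jack, 0.84 kg, loose. Base plate x -85 to 62, y -36 to 36, 6 mm thick; upright housing 40 mm (x) by 44 mm (y), 116 mm high, centred on the origin: grasp it from above across its y sides near the top. Origin on the bench under the housing's centre; +x is the way the toe points (to go under the load), z up. The handle points to -x.
- lift_bar: toothed steel bar in the jack's housing (its top level with the housing's top when down), with a steel toe at its foot that sticks out in front: 36 mm wide, 22 mm thick, reaching to x = 64 mm in the jack's frame. Origin as the jack's when down.
- bar_height (a joint): height of the bar, m: 0 down, up to 0.046. A ratchet with 8 mm teeth keeps it up: it does not come down again. A full stroke of the handle drives it 9 to 13 mm up (least when loaded); when the handle is let up it drops back 2 to 5 mm onto the next tooth, so each full stroke gains 8 mm.
- saddle (a point): centre of the toe's flat rubber-faced top, the saddle: x = 42 mm in the jack's frame, 36.5 mm above the bench with the bar down, so 8.5 mm below the resting slab. Right under the lift point, the housing's front is 2 mm short of the slab's edge.
- pump_handle: pump handle: steel lever hinged at x = -34 mm, z = 62 mm in the jack's frame, pointing back (-x) and at rest 35 degrees up, with a flat black rubber grip 80 mm long, 28 mm wide, 18 mm thick, from 93 to 173 mm from the hinge. Origin at the hinge.
- pump_stroke (a joint): angle of the pump handle, rad: 0 up (a spring returns it there), 0.55 fully down, grip then almost level, top about 78 mm above the bench. Stroke 1 brings the saddle to the slab; stroke 3, held down, has it 16 to 19 mm up at the tape, sinking to about 14 when let up. Pressing 120 mm from the hinge takes about 4 N unloaded, 8 to 12 N under the slab.
- grip_top (a point): centre line of the top face of the rubber grip, 130 mm from the hinge: where to press. It moves with the handle.
- oil_tin: bystander: closed 1 litre steel tin with a paper label, 104 mm across, 116 mm high; origin at the centre of its underside.
- screwdriver: bystander: screwdriver with a thick handle, 210 mm long along its x, lying; origin at the middle of its underside.
- sanding_block: bystander: cork sanding block 110 x 65 x 34 mm; origin at the centre of its underside.

How it is judged:
On the way, in this order (a step that is already met when the one before it is completed fails the run):
1. the jack stands flat and square to the slab's edge with its saddle under the tape mark, bar still down (horizontal distance between saddle and lift_point below 0.016 m and angle between the x axis of jack and the x axis of slab, either way round below 0.2 rad and height (world z) of jack below 0.003 m and angle between jack's own z axis and vertical below 0.04 rad and value of joint bar_height below 0.005 m and linear speed of jack below 0.02 m/s), for 0.2 s.
2. pumped up, the saddle has taken the slab's weight and the tape mark has risen (height (world z) of lift_point above 0.049 m and contact force between lift_bar and slab above 3 N), for 0.1 s.
At the end, for the whole second after the job is handed in: lift point over 60 mm above the bench, carried by saddle (>3 N) and bearer, not the robot; slab still, its origin within 40 mm of the bearers'; saddle within 18 mm of the lift point; jack flat, square within 0.2 rad; fingers pressing the handle (>1.5 N) at over 0.49 of 0.55 rad (height (world z) of lift_point above 0.06 m and value of joint pump_stroke above 0.49 rad and contact force between the fingers and pump_handle above 1.5 N and contact force between lift_bar and slab above 3 N and horizontal distance between saddle and lift_point below 0.018 m and angle between the x axis of jack and the x axis of slab, either way round below 0.2 rad and angle between jack's own z axis and vertical below 0.05 rad and height (world z) of jack below 0.004 m and contact force between bearers and slab above 1 N and not (contact force between any of the arm, the fingers and slab above 0.5 N) and horizontal distance between slab and bearers below 0.04 m and linear speed of slab below 0.01 m/s); the arm keeps its last pose, push and grip.
It fails at once if the robot touches the wet slab (over 2 N) (contact force between any of the arm, the fingers and slab above 2 N).
It fails at once if the robot lifts or pushes the jack's bar or saddle itself (over 8 N) (contact force between any of the arm, the fingers and lift_bar above 8 N).
It fails at once if the slab is shoved from its place on the bearers (horizontal distance between slab and bearers above 0.04 m).
It fails at once if a bystander is moved over 30 mm (distance of any of oil_tin, screwdriver, sanding_block from where it was at the start of the episode above 0.03 m).
It also fails if it takes over 58 s, if anything falls off the work surface, if the arm or the gripper's body presses on something with over 40 N, if the wrist force passes 120 N, or if a joint passes its speed limit or range.

### The arm

A 6-joint arm with a two-finger parallel gripper is mounted at the origin on the work surface. World frame = base frame: x ahead of the robot, y to its left, z up, the work surface at z = 0. Lengths are in m, angles in rad, forces in N, time in s.
With the tool pointing down it reaches from about 0.35 to 0.775 m from the base axis. Payload 5.5 kg.
Tool frame: the origin (TCP) lies at the very end of the fingers, on their centre line; the grasp point (between the pads) lies 19 mm behind it; z points along the fingers, y is the line along which they close (so a half turn about z gives the same grasp; the last joint's range is limited). The gripper opens to 85 mm and grips with 20 to 120 N. Pads are 22 mm wide; open, the fingers measure 114 mm over their backs; the gripper's body (76 mm by 85 mm) begins 54 mm behind the grasp point. The pads swing forward as they close: fully open they stand 13 mm farther back than shut.
Start: joints at [-1.472, 0.313, 0.046, 1.304, 0, 1.431], TCP at [0.136, -0.559, 0.231] pointing down, gripper open.
Joint ranges: [-2.76, 2.76], [-0.86, 1.69], [-1.03, 1.26], [-2.2, 2.34], [-1.47, 1.5], [-3.14, 3.14]. Speed limits (rad/s): [2.57, 2.57, 3.14, 3.14, 3.14, 3.14].

### API

Orientations are given as a unit quaternion [w, x, y, z].
In Python, from workcell import monitor, grab_frame, camera_params, r gives the robot as it stands.
- The arm moves only by the tool jog_arm, never from a script. Its argument "increments" is a list of rows, each a list of 3 entries, a list of its own where there are three numbers: the opening, from 0 (shut) to 1 (fully open), then the shift along the tool's x, y, z in cm, then the turn, a rotation vector about the tool's x, y, z in rad. In form: [[fingers, [dx, dy, dz], [ax, ay, az]], ...]. A call has 1 to 10 rows; each row shifts and turns the commanded pose from where the row before left it, along the tool's axes as they then stand; what a row does not reach is not made up. A row lasts 1/8 s, in which the tool goes at most 62.5 mm and 10.7 degrees, less where a joint would pass 70% of its speed; a pose out of reach is approached as far as the arm can. A call with a gripper value outside its range is refused whole. The fingers move at their own pace and stop on an object; the grip force is fixed at half the most. Time passes only in rows, so rows that do not move let the fingers close. It gives the time, the measured TCP pose, the force, the opening and the grip force at its end, in the units of the state.
- monitor.get_state(): the state, without advancing time (a new reading comes with each control period).
- grab_frame(name): name is "scene" or "top" or "wrist"; returns the picture (384x512x3 uint8, blue, green, red); there is no depth.
- camera_params(name): a dict with "K" (3x3 intrinsics, pixels), "rvec" (rotation vector, rad) and "tvec" (3), from world to camera coordinates, as OpenCV has them; the wrist camera has in their place "hand_eye" (4x4, takes a point from camera to tool coordinates, whose origin is the TCP and whose axes are the flange's). Camera axes: x right, y down, z forward; pixel columns grow to the right and rows downward; lengths in m; the calibration is good to about 2 mm. A picture is of the moment at which its call begins: read the wrist's pose just before it. camera_params takes no time and is no camera call.
- r.job_done(): hands the job in; it is judged then, once.
The state is a dict: "clock": time; "qpos": joint angles; "qvel": joint speeds; "joint_torque": joint torques, N m; "eef_pos": TCP position; "ee_rot": TCP orientation; "wrist_force": force on the tool from outside, world axes, zero at the start; "wrist_torque": the same for the moment, N m; "gripper_width": finger opening in m; "grasp_force": force on a finger pad.
Only numpy, scipy, OpenCV 4.12 (cv2) and the standard library are available. Lean on these libraries where they do the work, as an engineer would, in place of code of your own. Each camera call takes 0.05 s, during which the arm holds its last target. There are 200 camera calls.

## Working session

There is one attempt and no reset: what is moved stays moved. The work goes in short steps, Python scripts to look and compute and a tool call to move; the robot and the scene stay as the last step left them, time stands still between calls to the robot, and variables do not carry over. Pictures are saved under pics/ and viewed, at most 10 in all, crops included, and the job is handed in when it is done.

Besides the shell and the picture viewer there is one more tool, called after "Call:" as name(argument=value, ...) on one line, values as JSON. jog_arm: Moves the arm, as the interface text tells. Its arguments: {"type":"object","properties":{"increments":{"type":"array","items":{"type":"array"}}},"required":["increments"]}

```bash
mkdir -p pics
python3 - <<'E'
from workcell import monitor, grab_frame, camera_params, r
import cv2, numpy as np
for n in("scene","top"):
    f=grab_frame(n); cv2.imwrite(f"pics/{n}0.png",f)
    p=camera_params(n); R=cv2.Rodrigues(np.array(p["rvec"]))[0]; print(n,np.round(p["K"],1).tolist(),np.round(-R.T@np.array(p["tvec"]).ravel(),3),np.round(R,3).tolist())
print(monitor.get_state()); print(np.round(camera_params("wrist")["hand_eye"],3))
E
```

```text
scene [[489.5, 0.0, 261.6], [0.0, 489.5, 194.1], [0.0, 0.0, 1.0]] [1.244 0.517 1.471] [[-0.517, 0.856, -0.015], [0.714, 0.421, -0.56], [-0.473, -0.3, -0.829]]
top [[396.7, 0.0, 256.3], [0.0, 396.7, 196.5], [0.0, 0.0, 1.0]] [0.372 0.039 1.314] [[-0.004, -1.0, 0.018], [-0.996, 0.003, -0.087], [0.086, -0.019, -0.996]]
{'clock': 0.1, 'qpos': array([-1.47159081e+00,  3.13915708e-01,  4.51140221e-02,  1.30361207e+00,
       -6.03705532e-06,  1.43120547e+00]), 'qvel': array([-0.00124694, -0.00203057,  0.0021471 , -0.00097578, -0.00207904,
       -0.00122553]), 'joint_torque': array([ 2.23666131e-03, -4.81726170e+01,  2.99243420e+01,  1.26967742e-02,
       -1.37607235e-04,  9.57955081e-06]), 'eef_pos': array([ 0.13595563, -0.5582327 ,  0.23051227]), 'ee_rot': array([-8.08611339e-04,  9.92880176e-01,  1.19114662e-01,  1.33110983e-05]), 'wrist_force': array([ 0.13033897,  0.21911139, -0.27214802]), 'wrist_torque': array([-0.0359732 , -0.03461748,  0.01967826]), 'grasp_force': 0.0, 'gripper_width': 0.08514076784670374}
[[ 0.    -0.961 -0.277  0.069]
 [ 1.     0.    -0.     0.   ]
 [ 0.    -0.277  0.961 -0.143]
 [ 0.     0.     0.     1.   ]]
```

View pics/top0.png

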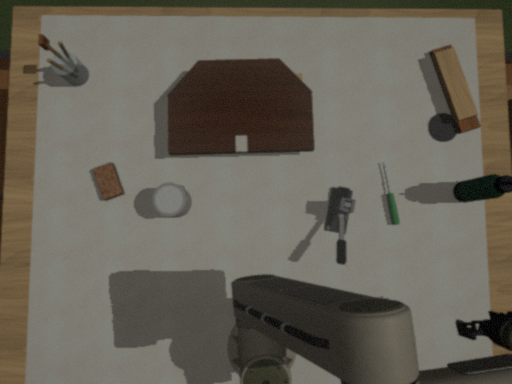

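View pics/scene0.png

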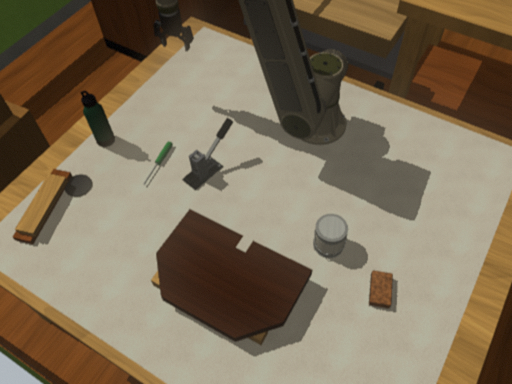

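The top view shows the tape at about (241,143), the slab's front edge at row ~153, the jack housing near (346,203) with its grip near (342,250), the screwdriver at (390,195) and the tin at (171,200). The scene view shows the jack at (205,165). Next I'll enlarge the jack and the slab edge.

```bash
cat > h.py <<'E'
from workcell import monitor, grab_frame, camera_params, r
import cv2, numpy as np
from scipy.spatial.transform import Rotation as Ro
def cam(n):
    p=camera_params(n); K=np.array(p["K"])
    if n=="wrist":
        s=monitor.get_state(); T=np.eye(4); T[:3,:3]=Ro.from_quat(np.roll(s["ee_rot"],-1)).as_matrix(); T[:3,3]=s["eef_pos"]
        T=T@np.array(p["hand_eye"]); return K,T[:3,:3].T,T[:3,3]
    R=cv2.Rodrigues(np.array(p["rvec"]))[0]; return K,R,-R.T@np.array(p["tvec"]).ravel()
def ray(c,px,z):
    K,R,o=c; px=np.atleast_2d(np.array(px,float)); d=np.c_[px,np.ones(len(px))]@np.linalg.inv(K).T@R
    return o+d*((z-o[2])/d[:,2])[:,None]
def proj(c,P):
    K,R,o=c; q=(np.atleast_2d(P)-o)@R.T@K.T; return q[:,:2]/q[:,2:]
E
python3 - <<'E'
from h import *
t=cv2.imread("pics/top0.png"); s=cv2.imread("pics/scene0.png")
a=cv2.resize(t[175:275,280:410],None,fx=6,fy=6,interpolation=cv2.INTER_CUBIC)[:, :780]
cv2.imwrite("pics/jt.png",a)
b=cv2.resize(s[110:200,170:270],None,fx=6,fy=6,interpolation=cv2.INTER_CUBIC); cv2.imwrite("pics/js.png",b)
c=cam("top")
hsv=cv2.cvtColor(t,cv2.COLOR_BGR2HSV)
# tape: bright in slab box
box=np.zeros(t.shape[:2],np.uint8); box[125:155,225:260]=1
m=((hsv[...,2]>110)&(box>0)).astype(np.uint8)
n,l,st,ce=cv2.connectedComponentsWithStats(m); print(st[1:],ce[1:])
i=[k for k in range(1,n) if l[int(143),int(241)]==k][0]; cn=cv2.findContours((l==i).astype(np.uint8),0,2)[0][0]
rc=cv2.minAreaRect(cn); print(rc,ray(c,[rc[0]],.083))
print(hsv[135:165,200], hsv[135:165,270,2])
E
```

```text
[[236 136  11  15 160]] [[241.09375 142.90625]]
((241.0, 143.0), (14.0, 10.0), 90.0) [[0.64807387 0.06385951 0.083     ]]
[[  7 127  52]
 [ 12 127  52]
 [ 12 116  55]
 [ 10 120  51]
 [  7 120  53]
 [  9 111  53]
 [ 13 107  50]
 [ 12 120  49]
 [ 12 122  48]
 [ 10 113  54]
 [  9  96  56]
 [ 13 123  52]
 [  7 107  55]
 [ 13 113  54]
 [ 10 115  51]
 [ 13 111  53]
 [ 12  88  49]
 [  9  76  47]
 [ 19  52  39]
 [ 20  28  54]
 [ 17  30  77]
 [ 23  24  96]
 [ 23  26 119]
 [ 28  26 127]
 [ 25  24 128]
 [ 25  22 128]
 [ 25  22 127]
 [ 28  24 127]
 [ 25  22 127]
 [ 20  24 128]] [ 51  50  56  57  51  51  59  56  53  52  55  53  50  47  50  39  32  57
  80  83  97 122 127 127 129 129 127 129 126 128]
```

View pics/jt.png

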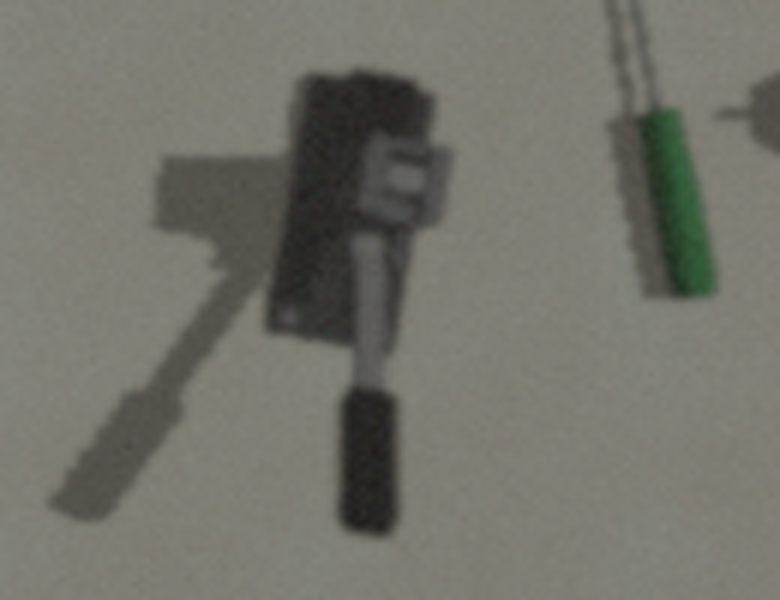

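View pics/js.png

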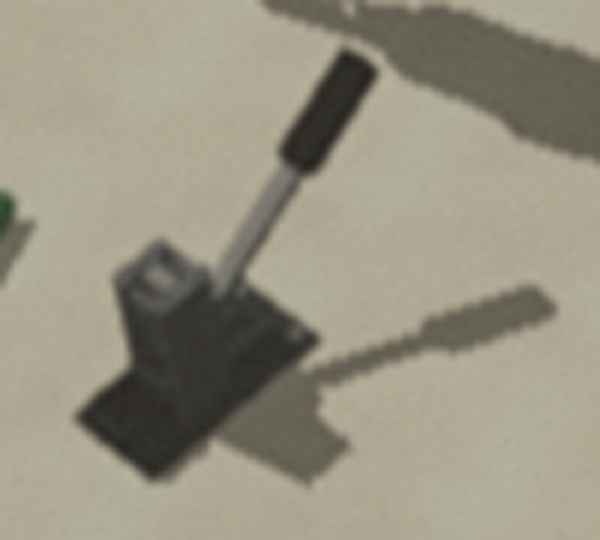

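Run:
```python
from h import *
t=cv2.imread("pics/top0.png"); s=cv2.imread("pics/scene0.png"); c=cam("top"); cs=cam("scene")
T=lambda p:np.array(p)/6+[280-.4,175-.4]; S=lambda p:np.array(p)/6+[170-.4,110-.4]
print("house top/scene",ray(c,T([[405,182]]),.116),ray(cs,S([[163,275]]),.116))
print("plate top RL RR FL FR\n",ray(c,T([[268,330],[390,345],[303,75],[435,95]]),.006))
print("plate scene FR? FL RL\n",ray(cs,S([[80,418],[155,480],[318,338]]),.006))
print("grip ends top", ray(c,T([[369,392],[368,532]]),.15))
# slab edges (top): subpixel front edges from column brightness
g=cv2.GaussianBlur(t[...,2],(0,0),.8).astype(float)
cols=[x for x in range(180,305) if not 230<x<253]; 
bot=[]
for x in cols:
    y=152
    while g[y,x]<62: y+=1
    bot.append((x,y-1+(62-g[y-1,x])/(g[y,x]-g[y-1,x])))
bot=np.array(bot); P=ray(c,bot,.045); k=np.polyfit(P[:,1],P[:,0],1); print("bottom edge x=k*y+b",k, "resid",np.std(P[:,0]-np.polyval(k,P[:,1])), bot[::25])
# scene: slab mask contour
for n,im,cc in(("top",t,c),("scene",s,cs)):
    h=cv2.cvtColor(im,cv2.COLOR_BGR2HSV); m=((h[...,1]>60)&(h[...,2]<100)&((h[...,0]<15))).astype(np.uint8)
    m=cv2.morphologyEx(m,cv2.MORPH_CLOSE,np.ones((3,3))); 
    N,l,st,ce=cv2.connectedComponentsWithStats(m); q=(250,110) if n=="top" else (230,280); i=l[q[1],q[0]]
    cn=max(cv2.findContours((l==i).astype(np.uint8),0,2)[0],key=len); ap=cv2.approxPolyDP(cn,4,True)[:,0]
    print(n,i,np.c_[ap,ray(cc,ap,.083)[:,:2].round(3)].tolist())
h=cv2.cvtColor(s,cv2.COLOR_BGR2HSV); print("tape scene"); m=((h[...,2]>120)).astype(np.uint8); m[:230]=0; m[254:]=0; m[:,:232]=0; m[:,256:]=0; print(m[228:256,230:258])
print(c[2],cs[2])
```

```text
house top/scene [[ 0.44936857 -0.25888845  0.116     ]] [[ 0.44643103 -0.25590896  0.116     ]]
plate top RL RR FL FR
 [[ 0.37523493 -0.20868368  0.006     ]
 [ 0.36672156 -0.27581413  0.006     ]
 [ 0.51612699 -0.23089374  0.006     ]
 [ 0.50478368 -0.3041845   0.006     ]]
plate scene FR? FL RL
 [[ 0.4996221  -0.29763231  0.006     ]
 [ 0.51401935 -0.23069086  0.006     ]
 [ 0.37351083 -0.20533407  0.006     ]]
grip ends top [[ 0.34449894 -0.23026154  0.15      ]
 [ 0.27687802 -0.22821531  0.15      ]]
bottom edge x=k*y+b [-0.03016813  0.62554567] resid 0.0007077803374107779 [[180.         154.73333333]
 [205.         154.15      ]
 [230.         153.38888889]
 [277.         152.125     ]
 [302.         150.28571429]]
top 7 [[309.0, 89.0, 0.823, -0.154], [279.0, 59.0, 0.922, -0.059], [198.0, 61.0, 0.915, 0.201], [168.0, 95.0, 0.803, 0.295], [170.0, 153.0, 0.616, 0.286], [234.0, 151.0, 0.623, 0.086], [236.0, 134.0, 0.677, 0.08], [247.0, 135.0, 0.674, 0.045], [249.0, 151.0, 0.623, 0.039], [313.0, 148.0, 0.632, -0.163]]
scene 97 [[189.0, 210.0, 0.631, -0.162], [157.0, 252.0, 0.812, -0
[... 1275 characters left out ...]
 1 1 1 1 1 1 1 1 1 1 1 0 0 0 0 0 0 0 0]
 [0 0 0 0 0 0 1 1 1 1 1 1 1 1 1 1 1 1 1 0 0 0 0 0 0 0 0 0]
 [0 0 0 0 0 0 1 1 1 1 1 1 1 1 1 1 1 1 1 0 0 0 0 0 0 0 0 0]
 [0 0 0 0 0 0 0 1 1 1 1 1 1 1 1 1 1 1 0 0 0 0 0 0 0 0 0 0]
 [0 0 0 0 0 0 0 0 0 0 1 1 1 1 1 1 1 0 0 0 0 0 0 0 0 0 0 0]
 [0 0 0 0 0 0 0 0 0 0 0 1 1 1 1 1 1 0 0 0 0 0 0 0 0 0 0 0]
 [0 0 0 0 0 0 0 0 0 0 0 0 0 1 1 1 0 0 0 0 0 0 0 0 0 0 0 0]
 [0 0 0 0 0 0 0 0 0 0 0 0 0 0 0 0 0 0 0 0 0 0 0 0 0 0 0 0]
 [0 0 0 0 0 0 0 0 0 0 0 0 0 0 0 0 0 0 0 0 0 0 0 0 0 0 0 0]
 [0 0 0 0 0 0 0 0 0 0 0 0 0 0 0 0 0 0 0 0 0 0 0 0 0 0 0 0]
 [0 0 0 0 0 0 0 0 0 0 0 0 0 0 0 0 0 0 0 0 0 0 0 0 0 0 0 0]]
[0.37205701 0.0394926  1.31408823] [1.24431171 0.51714606 1.47115086]
```

Call:
jog_arm(increments=[[1,[3.76,-2.18,0],[0,0,0]],[1,[3.76,-2.18,0],[0,0,0]],[1,[3.76,-2.18,0],[0,0,0]],[1,[3.76,-2.18,0],[0,0,0]],[1,[3.76,-2.18,0],[0,0,0]],[1,[3.76,-2.18,0],[0,0,0]],[1,[3.76,-2.18,0],[0,0,0]],[1,[3.76,-2.18,0],[0,0,0]],[1,[3.76,-2.18,0],[0,0,0]],[1,[3.76,-2.18,0],[0,0,0]]])

```text
clock: 1.35
eef_pos: [0.4505, -0.2567, 0.2309]
ee_rot: [-0.0, 0.993, 0.119, -0.0]
wrist_force: [0.5, -0.5, 0.3]
gripper_width: 0.0851
grasp_force: 0.0
```

Call:
jog_arm(increments=[[1,[0,0,0],[0,0,-0.17]],[1,[0,0,0],[0,0,-0.17]],[1,[0,0,0],[0,0,-0.17]],[1,[0,0,0],[0,0,-0.17]],[1,[0,0,0],[0,0,-0.17]],[1,[0,0,0],[0,0,-0.17]],[1,[0,0,0],[0,0,-0.17]],[1,[0,0,0],[0,0,-0.17]]])

```text
clock: 2.35
eef_pos: [0.4495, -0.2578, 0.2308]
ee_rot: [-0.0, 0.695, 0.719, -0.0]
wrist_force: [0.4, -0.3, 0.4]
gripper_width: 0.0858
grasp_force: 0.0
```

Call:
jog_arm(increments=[[1,[0,0,0],[0,0,-0.17]],[1,[0,0,0],[0,0,-0.17]],[1,[0,0,0],[0,0,-0.17]],[1,[0,0,0],[0,0,-0.17]],[1,[0,0,0],[0,0,-0.17]],[1,[0,0,0],[0,0,-0.17]],[1,[0,0,0],[0,0,-0.17]],[1,[0,0,0],[0,0,-0.17]],[1,[0,0,0],[0,0,0]]])

```text
clock: 3.48
eef_pos: [0.4495, -0.2578, 0.2309]
ee_rot: [-0.0, 0.092, 0.996, 0.0]
wrist_force: [-1.0, -0.1, -1.6]
gripper_width: 0.0856
grasp_force: 0.0
```

Run:
```python
from h import *
s=monitor.get_state(); print(s["clock"],s["eef_pos"],s["ee_rot"],s["qpos"]); R=Ro.from_quat(np.roll(s["ee_rot"],-1)).as_matrix(); print("yaw x",np.arctan2(R[1,0],R[0,0]),R.round(3)[:,2])
c=cam("wrist"); f=grab_frame("wrist"); o=np.array([.4495,-.2575,0]); y=-.178
def J(x,yy,z): return o+[x*np.cos(y)-yy*np.sin(y),x*np.sin(y)+yy*np.cos(y),z]
for p in [J(20,22,116),J(20,-22,116),J(-20,22,116),J(-20,-22,116),J(62,36,6),J(62,-36,6),J(-85,36,6),J(-85,-36,6)] if 0 else [J(a/1e3,b/1e3,d/1e3) for a,b,d in [(20,22,116),(20,-22,116),(-20,22,116),(-20,-22,116),(62,36,6),(62,-36,6),(-85,36,6),(-85,-36,6)]]:
    u=proj(c,p)[0]; print(u.round(1)); cv2.circle(f,tuple(int(v) for v in u.round()),2,(0,0,255),-1)
cv2.imwrite("pics/w1.png",f)
```

```text
3.475 [ 0.4495397  -0.25779126  0.23089854] [-3.69682102e-04  9.21679943e-02  9.95743384e-01  1.91281230e-04] [-6.75618865e-01  2.03863898e-01 -9.97322819e-02  1.26802796e+00
 -8.79387858e-05 -4.91020834e-01]
yaw x 2.956994779709314 [-0.001  0.    -1.   ]
[285.9 205.6]
[230.2 206. ]
[286.7 155.8]
[228.7 156.1]
[289.7 208.5]
[226.  208.9]
[292.6  71.7]
[221.5  72.2]
```

View pics/w1.png

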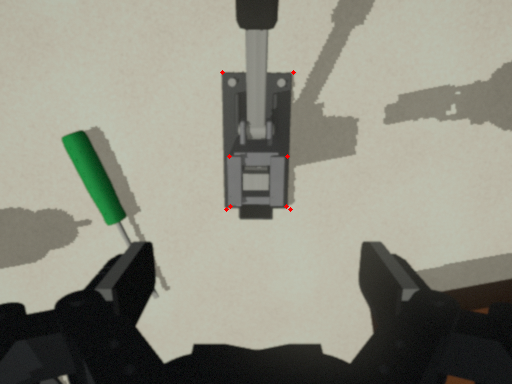

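The projected housing and plate corners fall on the jack in the wrist view: housing top at (229–287, 156–206), plate rear at row 72. So the jack pose is good to about 1 mm. The fingers straddle the housing, so I'll go down and grasp.

Call:
jog_arm(increments=[[1,[0,0,2.6],[0,0,0]],[1,[0,0,2.6],[0,0,0]],[1,[0,0,2.6],[0,0,0]],[1,[0,0,2.6],[0,0,0]],[1,[0,0,2.6],[0,0,0]],[1,[0,0,2.6],[0,0,0]],[1,[0,0,0],[0,0,0]]])

```text
clock: 4.4
eef_pos: [0.4482, -0.2567, 0.0734]
ee_rot: [-0.002, 0.092, 0.996, 0.001]
wrist_force: [0.4, 0.6, 0.6]
gripper_width: 0.0852
grasp_force: 0.0
```

Call:
jog_arm(increments=[[0,[0,0,0],[0,0,0]],[0,[0,0,0],[0,0,0]],[0,[0,0,0],[0,0,0]],[0,[0,0,0],[0,0,0]],[0,[0,0,0],[0,0,0]],[0,[0,0,0],[0,0,0]],[0,[0,0,0],[0,0,0]],[0,[0,0,0],[0,0,0]]])

```text
clock: 5.4
eef_pos: [0.4506, -0.259, 0.0767]
ee_rot: [0.001, 0.092, 0.996, -0.001]
wrist_force: [-1.0, -1.8, 6.3]
gripper_width: 0.0433
grasp_force: 63.0
```

Call:
jog_arm(increments=[[0,[0,0,-1],[0,0,0]],[0,[0,0,-1],[0,0,0]],[0,[0,0,-0.5],[0,0,0]],[0,[0,0,0],[0,0,-0.07]],[0,[0,0,0],[0,0,-0.07]],[0,[0,0,0],[0,0,-0.075]],[0,[0,0,0],[0,0,0]]])

```text
clock: 6.28
eef_pos: [0.4495, -0.2577, 0.1001]
ee_rot: [-0.0, -0.016, 1.0, 0.0]
wrist_force: [-0.5, -0.3, -8.3]
gripper_width: 0.0436
grasp_force: 62.8
```

Call:
jog_arm(increments=[[0,[-0.92,3.16,0],[0,0,0]],[0,[-0.92,3.16,0],[0,0,0]],[0,[-0.92,3.16,0],[0,0,0]],[0,[-0.92,3.16,0],[0,0,0]],[0,[-0.92,3.16,0],[0,0,0]],[0,[-0.92,3.16,0],[0,0,0]],[0,[-0.92,3.16,0],[0,0,0]],[0,[-0.92,3.16,0],[0,0,0]],[0,[-0.92,3.16,0],[0,0,0]],[0,[-0.92,3.16,0],[0,0,0]]])

```text
clock: 7.52
eef_pos: [0.5316, 0.0619, 0.1002]
ee_rot: [-0.0, -0.015, 1.0, -0.0]
wrist_force: [0.9, -0.6, -9.3]
gripper_width: 0.0435
grasp_force: 64.3
```

Call:
jog_arm(increments=[[0,[0,0,0],[0,0,0]],[0,[0,0,0],[0,0,0]],[0,[0,0,0],[0,0,0]]])

```text
clock: 7.9
eef_pos: [0.5312, 0.0601, 0.1001]
ee_rot: [-0.0, -0.015, 1.0, -0.0]
wrist_force: [0.2, 0.0, -8.6]
gripper_width: 0.0435
grasp_force: 65.5
```

Run:
```python
from h import *
s=monitor.get_state(); print(s["clock"],s["eef_pos"]); R=Ro.from_quat(np.roll(s["ee_rot"],-1)).as_matrix(); print("yaw x",np.arctan2(R[1,0],R[0,0]),R.round(3)[:,2])
cw=cam("wrist"); f=grab_frame("wrist"); g=grab_frame("top"); c=cam("top")
cv2.imwrite("pics/w2.png",f);cv2.imwrite("pics/t2.png",g)
a=cv2.resize(g[120:250,190:300],None,fx=4,fy=4,interpolation=cv2.INTER_CUBIC)
b=np.zeros((600,800,3),np.uint8); b[:520,:440]=a; b[:270,440:800]=cv2.resize(f,(360,270)); 
cv2.imwrite("pics/c2.png",b)
```

```text
7.9 [0.53122651 0.06008646 0.10014367]
yaw x -3.1108214116223802 [-0.001 -0.    -1.   ]
```

View pics/c2.png

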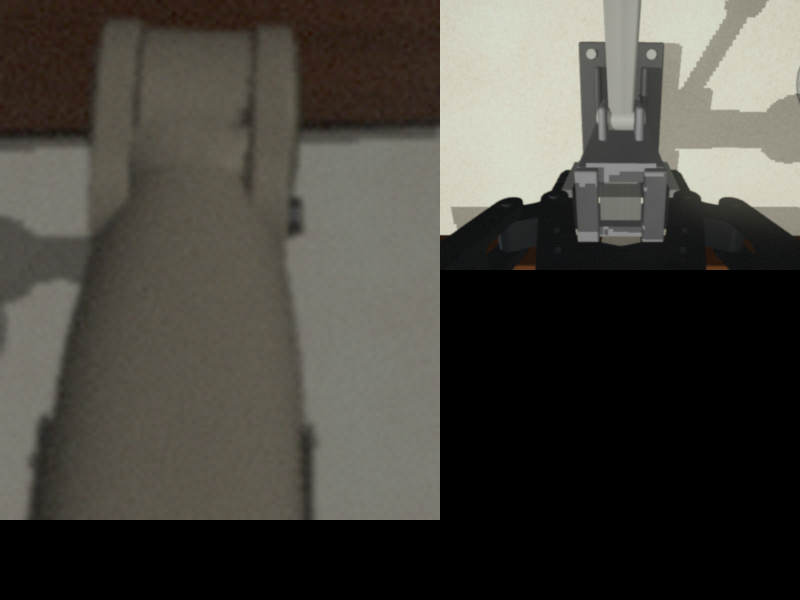

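Run:
```python
from h import *
c=cam("wrist"); f=cv2.imread("pics/w2.png")
g=cv2.GaussianBlur(cv2.cvtColor(f,cv2.COLOR_BGR2GRAY),(0,0),1).astype(float)
# plate left/right edges in rows 62..90 and rear edge
L=[];Rr=[]
for y in range(70,120,10):
    row=g[y]; print(y,[int(v) for v in row[190:212]],[int(v) for v in row[308:326]])
print([int(v) for v in g[50:72,215]],[int(v) for v in g[50:72,300]])
P=ray(c,[[198.5,60],[317,60]],.0312); print(P, P.mean(0)+.085*np.array([np.cos(.031),np.sin(.031),0]))
```

```text
70 [212, 212, 212, 211, 211, 206, 189, 158, 124, 103, 97, 96, 96, 96, 96, 96, 96, 98, 102, 110, 123, 136] [93, 94, 94, 94, 94, 94, 95, 94, 92, 97, 112, 131, 144, 150, 152, 152, 151, 151]
80 [211, 211, 211, 210, 209, 205, 192, 166, 134, 109, 98, 95, 95, 95, 95, 95, 98, 106, 123, 143, 159, 168] [97, 90, 91, 92, 93, 94, 93, 91, 92, 103, 122, 138, 146, 148, 148, 148, 149, 149]
90 [209, 209, 208, 208, 208, 207, 200, 181, 149, 118, 101, 96, 95, 94, 94, 94, 94, 95, 95, 94, 94, 93] [92, 91, 91, 91, 92, 92, 90, 89, 94, 110, 128, 141, 146, 147, 148, 147, 146, 145]
100 [208, 209, 210, 212, 212, 211, 206, 190, 160, 127, 104, 96, 94, 93, 93, 93, 93, 93, 93, 93, 93, 93] [67, 67, 67, 68, 68, 68, 70, 77, 96, 120, 138, 146, 148, 148, 148, 148, 147, 147]
110 [214, 213, 212, 212, 212, 212, 209, 197, 172, 139, 112, 98, 94, 93, 93, 93, 93, 93, 93, 93, 92, 92] [66, 66, 66, 66, 66, 68, 72, 85, 106, 127, 139, 144, 144, 144, 145, 145, 145, 145]
[209, 209, 209, 208, 207, 206, 204, 198, 177, 142, 109, 94, 93, 95, 96, 96, 97, 100, 112, 133, 155, 168] [210, 210, 210, 209, 209, 208, 207, 206, 199, 176, 138, 105, 93, 92, 93, 93, 93, 94, 100, 116, 140, 159]
[[0.44698664 0.02322047 0.0312    ]
 [0.44487595 0.09175148 0.0312    ]] [0.53089046 0.06012056 0.0312    ]
```

Call:
jog_arm(increments=[[0,[0,0,0.7],[0,0,0]],[0,[0,0,0.7],[0,0,0]],[0,[0,0,0.7],[0,0,0]],[0,[0,0,0],[0,0,0]]])

```text
clock: 8.5
eef_pos: [0.5307, 0.0608, 0.0782]
ee_rot: [-0.001, -0.016, 1.0, 0.0]
wrist_force: [0.3, -0.3, -9.3]
gripper_width: 0.0433
grasp_force: 65.4
```

Call:
jog_arm(increments=[[0,[-0.96,0.01,0.02],[0,0,0]],[0,[-0.96,0.01,0.02],[0,0,0]],[0,[-0.96,0.01,0.02],[0,0,0]],[0,[-0.96,0,0.02],[0,0,0]],[0,[-0.96,0,0.02],[0,0,0]],[0,[-0.96,0,0],[0,0,0]],[0,[-0.96,0,0],[0,0,0]],[0,[0,0,0],[0,0,0]],[0,[0,0,0.2],[0,0,0]],[0,[0,0,0],[0,0,0]]])

```text
clock: 9.75
eef_pos: [0.5986, 0.0632, 0.0767]
ee_rot: [0.0, -0.016, 1.0, -0.0]
wrist_force: [0.6, -0.1, -4.7]
gripper_width: 0.0438
grasp_force: 65.6
```

Call:
jog_arm(increments=[[0,[0,0,0.1],[0,0,0]],[0,[0,0,0.05],[0,0,0]],[0,[0,0,0],[0,0,0]]])

```text
clock: 10.12
eef_pos: [0.5986, 0.0632, 0.0767]
ee_rot: [0.001, -0.016, 1.0, -0.0]
wrist_force: [-5.3, -1.6, 6.3]
gripper_width: 0.0435
grasp_force: 67.3
```

Run:
```python
from h import *
c=cam("wrist"); f=grab_frame("wrist"); cv2.imwrite("pics/w3.png",f)
g=cv2.GaussianBlur(cv2.cvtColor(f,cv2.COLOR_BGR2GRAY),(0,0),1).astype(float)
for x in(215,300):
    y=40
    while g[y,x]>150:y+=1
    print(x,y, ray(c,[[x,y-.5]],.006), ray(c,[[x,y-.5]],.008))
for y in(70,100):
    x=185
    while g[y,x]>150:x+=1
    print("left",x,y)
```

```text
215 59 [[0.5131849  0.03566683 0.006     ]] [[0.51332408 0.03589946 0.008     ]]
300 59 [[0.51158755 0.08511831 0.006     ]] [[0.51174171 0.08488715 0.008     ]]
left 198 70
left 199 100
```

Call:
jog_arm(increments=[[0,[0,0,-0.15],[0,0,0]],[0.3,[0,0,0],[0,0,0]],[0.7,[0,0,0],[0,0,0]],[1,[0,0,0],[0,0,0]],[1,[0,0,0],[0,0,0]],[1,[0,0,0],[0,0,0]],[1,[0,0,-1.5],[0,0,0]],[1,[0,0,-3],[0,0,0]],[1,[0,0,-4],[0,0,0]],[1,[0,0,-4],[0,0,0]]])

```text
clock: 11.42
eef_pos: [0.5987, 0.0633, 0.2036]
ee_rot: [0.0, -0.016, 1.0, -0.0]
wrist_force: [0.2, -0.4, -0.2]
gripper_width: 0.0857
grasp_force: 0.0
```

Call:
jog_arm(increments=[[0,[4,0,-2],[0,0,0]],[0,[4,0,-1],[0,0,0]],[0,[4,0,0],[0,0,0]],[0,[0,0,0],[0,0,0]],[0,[0,0,0],[0,0,0]]])

```text
clock: 12.05
eef_pos: [0.4797, 0.0594, 0.2324]
ee_rot: [0.001, -0.016, 1.0, -0.0]
wrist_force: [0.0, 0.4, 0.7]
gripper_width: 0.0002
grasp_force: 0.0
```

Run:
```python
from h import *
s=monitor.get_state(); print(s["clock"],s["eef_pos"],s["gripper_width"],s["qpos"])
f=grab_frame("scene"); g=grab_frame("top"); w=grab_frame("wrist")
cs=cam("scene"); b=np.zeros((600,800,3),np.uint8)
o=np.array([.598,.0625,0]); y=.031
for a,bb,d in [(20,22,116),(20,-22,116),(-20,22,116),(-20,-22,116),(-85,36,6),(-85,-36,6),(-140,0,136)]:
    p=o+np.array([a*np.cos(y)-bb*np.sin(y),a*np.sin(y)+bb*np.cos(y),d])/1e3
    for im,n in((f,"scene"),(g,"top"),(w,"wrist")):
        u=proj(cam(n),p)[0]; 
        if n!="wrist": print(n,u.round(1))
        if 0<=u[0]<511 and 0<=u[1]<383: im[int(round(u[1])),int(round(u[0]))]=(0,0,255)
b[:480,:400]=cv2.resize(f[170:290,200:300],None,fx=4,fy=4,interpolation=cv2.INTER_NEAREST)
b[:300,400:800]=cv2.resize(w,(400,300)); b[300:600,400:800]=cv2.resize(g[125:225,180:313],(400,300),interpolation=cv2.INTER_NEAREST)
cv2.imwrite("pics/c4.png",b)
```

```text
12.05 [0.47969944 0.05938698 0.23241573] 0.0001537353571010111 [-4.30499380e-02  1.33348981e-01 -1.81594805e-01  1.25317121e+00
 -7.79221346e-05 -7.51970122e-02]
scene [253.5 234.8]
top [233.8 150.5]
scene [241.5 229. ]
top [248.2 150.1]
scene [259.7 225.2]
top [234.2 163.4]
scene [247.8 219.5]
top [248.7 163. ]
scene [273.1 228.8]
top [231.9 188.6]
scene [254.9 220.2]
top [253.6 187.9]
scene [271.6 191.8]
top [242.6 201.9]
```

View pics/c4.png

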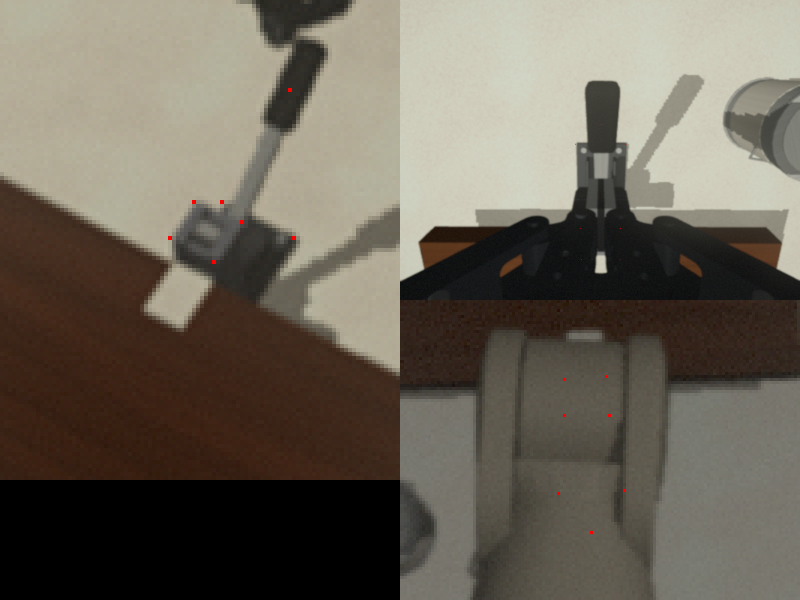

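Seen from above and in the scene view, the jack stands square with the tape centred on its housing. The shut fingers are above the grip, so I'll start stroke 1.

Call:
jog_arm(increments=[[0,[1.3,-0.1,2.5],[0,0,0]],[0,[0,0,2.7],[0,0,0]],[0,[0,0,2.4],[0,0,0]],[0,[0,0,0],[0,0,0]]])

```text
clock: 12.7
eef_pos: [0.4648, 0.058, 0.1534]
ee_rot: [-0.002, -0.016, 1.0, 0.0]
wrist_force: [-0.8, -0.6, 0.5]
gripper_width: -0.0001
grasp_force: 0.0
```

Call:
jog_arm(increments=[[0,[0,0,0.6],[0,0,0]],[0,[0.45,0,0.7],[0,0,0]],[0,[0.45,0,0.73],[0,0,0]],[0,[0.37,0,0.75],[0,0,0]],[0,[0.37,0,0.75],[0,0,0]],[0,[0.28,0,0.78],[0,0,0]],[0,[0.28,0,0.79],[0,0,0]],[0,[0.2,0,0.8],[0,0,0]]])

```text
clock: 13.7
eef_pos: [0.4413, 0.0573, 0.0956]
ee_rot: [-0.0, -0.016, 1.0, 0.0]
wrist_force: [-1.9, 0.3, 3.9]
gripper_width: -0.0001
grasp_force: 1.6
```

Call:
jog_arm(increments=[[0,[0.15,0,0.8],[0,0,0]],[0,[0.1,0,0.6],[0,0,0]],[0,[0,0,0.2],[0,0,0]],[0,[0,0,0],[0,0,0]]])

```text
clock: 14.2
eef_pos: [0.4384, 0.0572, 0.0798]
ee_rot: [-0.001, -0.016, 1.0, -0.0]
wrist_force: [-3.2, 0.7, 5.4]
gripper_width: -0.0001
grasp_force: 3.0
```

Call:
jog_arm(increments=[[0,[0,0,0.1],[0,0,0]],[0,[0,0,0.1],[0,0,0]],[0,[0,0,0],[0,0,0]]])

```text
clock: 14.58
eef_pos: [0.4382, 0.0572, 0.0783]
ee_rot: [-0.001, -0.016, 1.0, -0.0]
wrist_force: [-5.6, -0.5, 10.7]
gripper_width: -0.0003
grasp_force: 5.4
```

Call:
jog_arm(increments=[[0,[0.1,0,-0.4],[0,0,0]],[0,[-0.2,0,-1.0],[0,0,0]],[0,[-0.4,0,-1.6],[0,0,0]],[0,[-0.6,0,-1.6],[0,0,0]],[0,[-0.7,0,-1.5],[0,0,0]],[0,[-0.8,0,-1.5],[0,0,0]],[0,[-0.1,0,-0.3],[0,0,0]],[0,[0,0,0],[0,0,0]]])

```text
clock: 15.58
eef_pos: [0.466, 0.058, 0.1568]
ee_rot: [-0.0, -0.016, 1.0, -0.0]
wrist_force: [-1.0, -0.1, -0.5]
gripper_width: 0.0001
grasp_force: 0.0
```

Run:
```python
from h import *
s=monitor.get_state(); print(s["clock"],s["eef_pos"],s["wrist_force"])
f=grab_frame("scene"); w=grab_frame("wrist"); b=np.zeros((480,800,3),np.uint8)
b[:480,:400]=cv2.resize(f[170:290,200:300],None,fx=4,fy=4,interpolation=cv2.INTER_NEAREST)
b[:300,400:800]=cv2.resize(w,(400,300)); cv2.imwrite("pics/c5.png",b)
```

```text
15.575 [0.46600081 0.05801746 0.15682378] [-1.01777764 -0.14875843 -0.46661271]
```

View pics/c5.png

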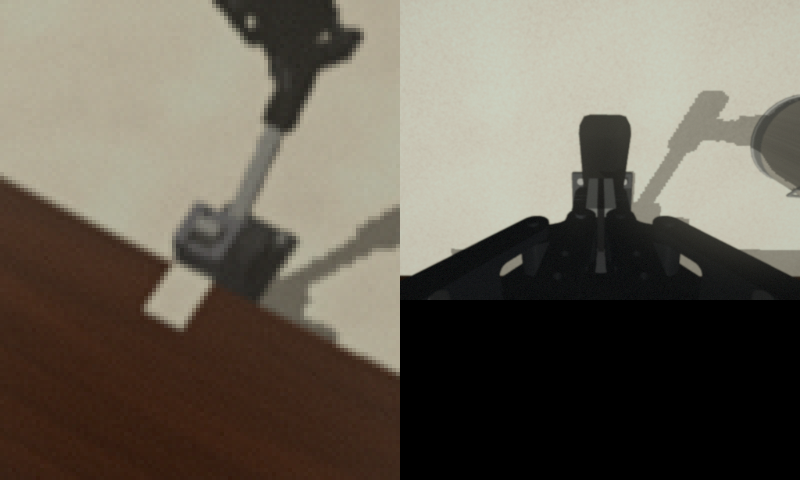

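The jack hasn't moved, its bar stands one tooth up with the bar top showing higher in the housing, and the handle has come back up. On to stroke 2.

Call:
jog_arm(increments=[[0,[0,0,0.7],[0,0,0]],[0,[0.8,0,1.4],[0,0,0]],[0,[0.7,0,1.5],[0,0,0]],[0,[0.6,0,1.5],[0,0,0]],[0,[0.4,0,1.5],[0,0,0]],[0,[0.2,0,0.9],[0,0,0]],[0,[0.1,0,0.4],[0,0,0]],[0,[0,0,0.2],[0,0,0]],[0,[0,0,0],[0,0,0]]])

```text
clock: 16.8
eef_pos: [0.4384, 0.0572, 0.0776]
ee_rot: [0.0, -0.016, 1.0, -0.0]
wrist_force: [-5.2, 0.1, 18.2]
gripper_width: 0.0003
grasp_force: 8.9
```

Call:
jog_arm(increments=[[0,[0,0,0.1],[0,0,0]],[0,[0,0,0],[0,0,0]]])

```text
clock: 17.05
eef_pos: [0.4383, 0.0572, 0.077]
ee_rot: [0.001, -0.016, 1.0, -0.0]
wrist_force: [-7.0, 1.5, 23.7]
gripper_width: -0.0
grasp_force: 11.2
```

Call:
jog_arm(increments=[[0,[0,0,-0.4],[0,0,0]],[0,[-0.2,0,-1.1],[0,0,0]],[0,[-0.4,0,-1.6],[0,0,0]],[0,[-0.6,0,-1.6],[0,0,0]],[0,[-0.7,0,-1.5],[0,0,0]],[0,[-0.8,0,-1.5],[0,0,0]],[0,[-0.1,0,-0.4],[0,0,0]],[0,[0,0,0],[0,0,0]]])

```text
clock: 18.05
eef_pos: [0.4658, 0.058, 0.1558]
ee_rot: [-0.0, -0.016, 1.0, -0.0]
wrist_force: [-1.0, -0.4, -0.1]
gripper_width: -0.0003
grasp_force: 0.0
```

Run:
```python
from h import *
s=monitor.get_state(); print(s["clock"],s["eef_pos"],s["wrist_force"])
f=grab_frame("scene"); cv2.imwrite("pics/s6.png",f)
a=cv2.imread("pics/scene0.png"); d=cv2.absdiff(f,a).max(2)
def edge(im): # slab top corners
    h=cv2.cvtColor(im,cv2.COLOR_BGR2HSV); m=((h[...,1]>60)&(h[...,2]<100)&(h[...,0]<15)).astype(np.uint8); m=cv2.morphologyEx(m,cv2.MORPH_CLOSE,np.ones((3,3)))
    l=cv2.connectedComponents(m)[1]; cn=max(cv2.findContours((l==l[280,230]).astype(np.uint8),0,2)[0],key=len); return cv2.approxPolyDP(cn,4,True)[:,0].tolist()
print(edge(a));print(edge(f))
```

```text
18.05 [0.46582355 0.05801422 0.15583105] [-1.00212498 -0.3866239  -0.12201349]
[[189, 210], [157, 252], [162, 297], [233, 339], [281, 325], [310, 270], [254, 242], [242, 252], [236, 248], [241, 235]]
[[189, 210], [157, 252], [162, 297], [234, 340], [280, 326], [310, 269], [255, 240], [240, 251], [235, 247], [240, 234]]
```

Corners moved about 1 px near the tape, which fits a small rise with the slab still in place. Now stroke 3, held down.

Call:
jog_arm(increments=[[0,[0,0,0.6],[0,0,0]],[0,[0.8,0,1.4],[0,0,0]],[0,[0.7,0,1.5],[0,0,0]],[0,[0.6,0,1.5],[0,0,0]],[0,[0.4,0,1.5],[0,0,0]],[0,[0.2,0,0.9],[0,0,0]],[0,[0.1,0,0.4],[0,0,0]],[0,[0,0,0.2],[0,0,0]],[0,[0,0,0],[0,0,0]]])

```text
clock: 19.23
eef_pos: [0.4383, 0.0572, 0.0775]
ee_rot: [0.0, -0.016, 1.0, -0.0]
wrist_force: [-4.8, 0.8, 18.1]
gripper_width: 0.0001
grasp_force: 9.0
```

Call:
jog_arm(increments=[[0,[0,0,0.1],[0,0,0]],[0,[0,0,0],[0,0,0]],[0,[0,0,0],[0,0,0]],[0,[0,0,0],[0,0,0]]])

```text
clock: 19.73
eef_pos: [0.4383, 0.0572, 0.077]
ee_rot: [0.001, -0.016, 1.0, -0.0]
wrist_force: [-7.0, 0.3, 22.1]
gripper_width: -0.0003
grasp_force: 11.2
```

Run:
```python
from h import *
s=monitor.get_state(); print(s["clock"],s["eef_pos"],s["wrist_force"])
f=grab_frame("scene"); cv2.imwrite("pics/s7.png",f); w=grab_frame("wrist")
a=cv2.imread("pics/scene0.png"); cs=cam("scene")
b=np.zeros((480,800,3),np.uint8)
b[:480,:400]=cv2.resize(f[170:290,200:300],None,fx=4,fy=4,interpolation=cv2.INTER_NEAREST)
b[:300,400:800]=cv2.resize(w,(400,300)); cv2.imwrite("pics/c7.png",b)
# tape inner-end motion by phase correlation and expected shift per height
g=lambda im:cv2.cvtColor(im,cv2.COLOR_BGR2GRAY)[236:262,228:262].astype(np.float32)
for nm,im in(("s6",cv2.imread("pics/s6.png")),("s7",f)):
    t=cv2.matchTemplate(cv2.resize(g(im),None,fx=8,fy=8,interpolation=2),cv2.resize(g(a)[6:-4,6:-6],None,fx=8,fy=8,interpolation=2),cv2.TM_CCOEFF_NORMED); m=cv2.minMaxLoc(t); print(nm,(np.array(m[3])/8-[6,6]),m[1])
p=np.array([.66,.064,.083]); print("px for +15mm:",proj(cs,p+[0,0,.015])-proj(cs,p))
```

```text
19.725 [0.43825418 0.0571838  0.07703441] [-6.97649058  0.27124271 22.05146123]
s6 [-0.375 -0.375] 0.9983401894569397
s7 [-1.  -1.5] 0.9978151917457581
px for +15mm: [[-0.23469848 -2.22650016]]
```

View pics/c7.png

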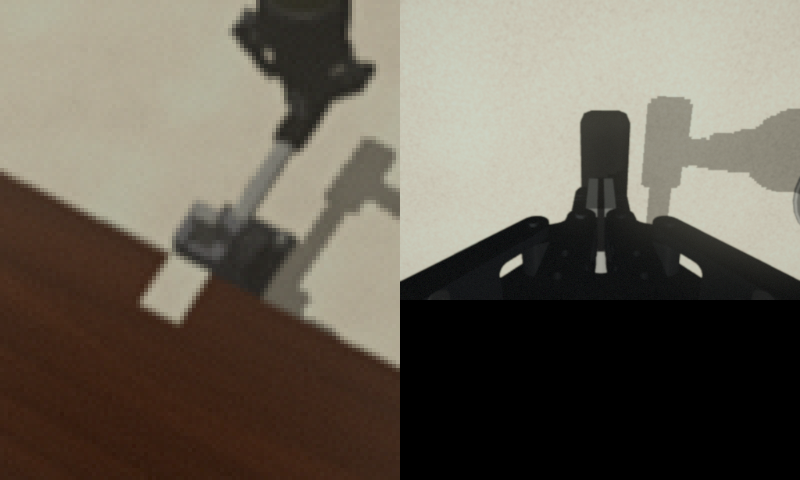

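Held down, the tape has moved (-1.0, -1.5) px. That matches a rise of roughly 14–17 mm, too close to 15 mm to trust. One more full stroke adds 8 mm, well within the bar's range.

Call:
jog_arm(increments=[[0,[0,0,-0.4],[0,0,0]],[0,[-0.2,0,-1.1],[0,0,0]],[0,[-0.4,0,-1.6],[0,0,0]],[0,[-0.6,0,-1.6],[0,0,0]],[0,[-0.7,0,-1.5],[0,0,0]],[0,[-0.8,0,-1.5],[0,0,0]],[0,[-0.1,0,-0.4],[0,0,0]],[0,[0,0,0],[0,0,0]]])

```text
clock: 20.82
eef_pos: [0.4658, 0.058, 0.1558]
ee_rot: [-0.001, -0.016, 1.0, -0.0]
wrist_force: [0.6, -0.1, 0.3]
gripper_width: -0.0003
grasp_force: 0.0
```

Call:
jog_arm(increments=[[0,[0,0,0.6],[0,0,0]],[0,[0.8,0,1.4],[0,0,0]],[0,[0.7,0,1.5],[0,0,0]],[0,[0.6,0,1.5],[0,0,0]],[0,[0.4,0,1.5],[0,0,0]],[0,[0.2,0,0.9],[0,0,0]],[0,[0.1,0,0.4],[0,0,0]],[0,[0,0,0.25],[0,0,0]],[0,[0,0,0],[0,0,0]]])

```text
clock: 21.95
eef_pos: [0.4382, 0.0572, 0.0772]
ee_rot: [0.0, -0.016, 1.0, -0.0]
wrist_force: [-5.9, -0.5, 20.7]
gripper_width: -0.0001
grasp_force: 10.5
```

Call:
jog_arm(increments=[[0,[0,0,0.1],[0,0,0]],[0,[0,0,0],[0,0,0]],[0,[0,0,0],[0,0,0]],[0,[0,0,0],[0,0,0]]])

```text
clock: 22.45
eef_pos: [0.4381, 0.0572, 0.0767]
ee_rot: [0.0, -0.016, 1.0, -0.0]
wrist_force: [-7.9, 0.3, 26.1]
gripper_width: -0.0001
grasp_force: 12.7
```

Run:
```python
from h import *
s=monitor.get_state(); print(s["clock"],s["eef_pos"],s["wrist_force"])
f=grab_frame("scene"); w=grab_frame("wrist"); a=cv2.imread("pics/scene0.png")
b=np.zeros((480,800,3),np.uint8)
b[:480,:400]=cv2.resize(f[170:290,200:300],None,fx=4,fy=4,interpolation=cv2.INTER_NEAREST)
b[:300,400:800]=cv2.resize(w,(400,300)); cv2.imwrite("pics/c8.png",b)
g=lambda im:cv2.cvtColor(im,cv2.COLOR_BGR2GRAY)[236:262,228:262].astype(np.float32)
t=cv2.matchTemplate(cv2.resize(g(f),None,fx=8,fy=8,interpolation=2),cv2.resize(g(a)[6:-4,6:-6],None,fx=8,fy=8,interpolation=2),cv2.TM_CCOEFF_NORMED); m=cv2.minMaxLoc(t); print(np.array(m[3])/8-[6,6],m[1])
```

```text
22.45 [0.43813879 0.05719185 0.07673531] [-7.85747803  0.29589645 26.1466532 ]
[-1.375 -2.125] 0.9973658323287964
```

View pics/c8.png

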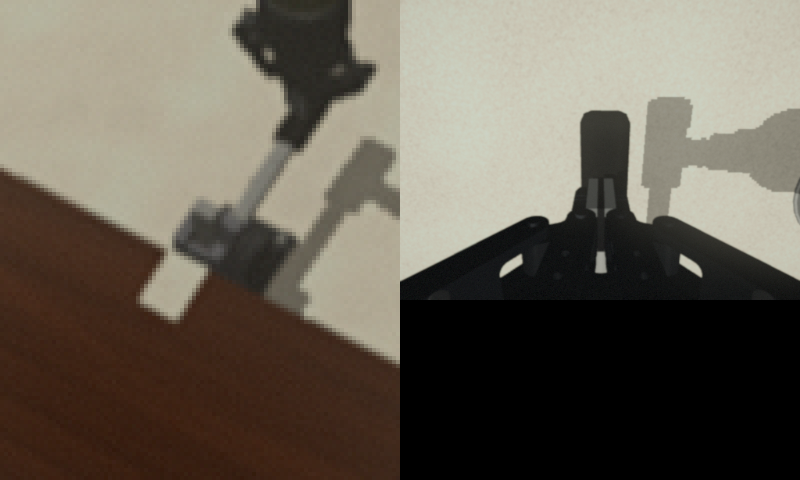

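The slab has risen further, with a tape shift of (-1.4, -2.1) px or about 20+ mm. The jack hasn't moved and the handle is held at the bottom with about 26 N, so I'm handing in.

```bash
python3 -c "
from workcell import r
print(r.job_done())"
```

```text
the job is handed in; nothing more can be done
None
```

I set the jack square under the tape and pumped four full strokes, one more than planned for margin. I handed in holding the handle right down, with the slab up about 20 mm at the tape by camera estimate; no verdict came back.

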